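# Pin the sliding cradle of a bench fixture with a quick-release pin

## Robot

A 6-joint arm with a two-finger parallel gripper is mounted at the origin on the work surface. World frame = base frame: x ahead of the robot, y to its left, z up, the work surface at z = 0. Lengths are in m, angles in rad, forces in N, time in s.
With the tool pointing down it reaches from about 0.425 to 0.95 m from the base axis. Payload 3.5 kg.
Tool frame: the origin (TCP) lies between the finger pads; the fingertips stand 25 mm ahead of it and the grasp point (between the pads) lies 6 mm ahead of it (ctrl.finger_overhang is the distance from the TCP to the fingertips, in m); x points along the fingers, y is the direction in which the jaws open and shut, and the axes are right-handed (so a half turn about x gives the same grasp; the last joint's range is limited). The gripper opens to 85 mm and grips with 20 to 120 N. Pads are 22 mm wide; open, the fingers measure 114 mm over their backs; the gripper's body (76 mm by 85 mm) begins 54 mm behind the grasp point. The pads swing forward as they close: fully open they stand 13 mm farther back than shut.
Start: joints at [1.179, 0.286, 1.577, -0, 1.279, -0.15], TCP at [0.162, 0.655, 0.256] pointing down, gripper open.
Joint ranges: [-2.77, 2.77], [-0.9, 2.22], [0.21, 2.48], [-1.53, 4.67], [0.24, 2.81], [-2.84, 2.84]. Speed limits (rad/s): [2.79, 2.79, 3.14, 3.14, 3.14, 3.14].

## Interface

Orientations are given as a unit quaternion [x, y, z, w].
In Python, from plant import ctrl gives the robot as it stands.
- The arm moves only by the tool play_rows, never from a script. Its argument "targets" is a list of rows, each an object with "delta_pos": the shift along the world's x, y, z normalised to -1 to 1, where 1 is 1000 mm, a list of three; "delta_rot": the turn, a rotation vector about the world's x, y, z normalised to -1 to 1, where 1 is pi rad, a list of three; "claw": the finger opening in mm, from 0 to 85.4. In form: [{"delta_pos": [tx, ty, tz], "delta_rot": [wx, wy, wz], "claw": claw}, ...]. A call has 1 to 20 rows; each row is the pose to reach, as a shift and turn from the pose measured when the call began, turning the shorter way round; what a row does not reach only later rows make up. A row lasts 1/12 s, in which the tool goes at most 41.7 mm and 7.16 degrees, less where a joint would pass 70% of its speed; a pose out of reach is approached as far as the arm can. A call with a number of a shift or a turn outside -1 to 1 is refused whole. A call with a gripper value outside its range is refused whole. The fingers move at their own pace and stop on an object; "newtons" is the grip in N (left out, the last holds). Time passes only in rows, so rows that repeat a pose let the fingers close. It gives the time, the measured TCP pose, the force and the opening at its end, in the units of the state.
- ctrl.get_state(): the state, without advancing time (a new reading comes with each control period).
- ctrl.read_camera(name): name is "side" or "top" or "wrist"; returns the picture (400x640x3 uint8, blue, green, red); there is no depth.
- ctrl.calibration(name): a dict with "fx", "fy", "cx", "cy" (pixels), "k1" (the pictures are not rectified: a ray, as slopes to the right and down, at radius r is drawn at 1 + k1 r^2 times it, then the intrinsics apply), "camera_from_world" (4x4, takes a point from world to camera coordinates). Camera axes: x right, y down, z forward; pixel columns grow to the right and rows downward; lengths in m; the calibration is good to about 2 mm. A picture is of the moment at which its call begins: read the wrist's pose just before it. calibration takes no time and is no camera call; for the wrist camera it gives the pose at the moment of the call.
- ctrl.sign_off(): hands the job in, once; it reports no verdict.
The state is a dict: "time": time; "qpos": joint angles; "dq": joint speeds; "joint_efforts": joint torques, N m; "eef_pos": TCP position; "tcp_rot": TCP orientation; "contact_force": force on the tool from outside, world axes, zero at the start; "wrist_torque": the same for the moment, N m; "opening": opening from 0.0 (shut) to 1.0 (fully open).
Only numpy, scipy, OpenCV 4.12 (cv2) and the standard library are available. Lean on these libraries where they do the work, as an engineer would, in place of code of your own. Each camera call takes 0.05 s, during which the arm holds its last target. There are 200 camera calls.

## Task

Take the quick-release pin out of its wooden stand with its thumb button squeezed in, put it down through the hole in the fixture's sliding plate, and, pressing only lightly, use it to work the plate along the channel until it drops into the hidden hole of the lock block underneath. With the button still held in, push the pin gently down until its collar lies flush on the plate, then let go so that the button springs out and the pin is locked; do not use force on the fixture and leave the other things on the bench alone.

Things in the scene. Friction and masses are not known exactly. Their poses are not given: they have to be found in the camera images.
- pin_center (a point): Centre of the pin's black handle, 22 (x) by 24 (y) by 40 mm (z, up along the pin), half-way up. The pin stands upright in its stand. On the handle's +y face, at this height, a steel thumb button (14 wide, 18 high) stands 5 mm proud: 29 mm over both, 24 mm squeezed flush; gripping along y here squeezes it in. Collar underside 26 mm, shank tip 62 mm below this point.
- button (a joint): Travel of the thumb button, m: 0 out, 0.005 flush with the handle; sprung outward, about 10 N to hold flush. While it is out, two locking balls stick out 3 mm from the shank's x sides, 22 to 26 mm below the collar's underside, and do not pass the 14.5 mm holes; squeezed in, they are drawn in.
- pin: The loose quick-release pin, about 0.17 kg; origin at the centre of its collar's underside, z up along the pin. Collar 28 mm across and 4 mm thick, handle above it; steel shank below it 12 mm across and 36 mm long, the last 9 mm tapering to 4 mm across at the tip.
- stand: fixed wooden stand, 70 x 70 x 46 mm, with a 20 mm hole down its middle in which the pin stands, its collar resting on the top; origin at the centre of the underside
- plate_hole (a point): Mouth centre of the 14.5 mm hole in the flat aluminium sliding plate, at its top face 55 mm above the bench. The plate is 56 wide, 190 long, 8 mm thick; it slides along this frame's y with about 3 N of friction and takes the hole along, so the pin's nose can drag it. A V cradle rises about 40 mm above it, 77 to 90 mm from the hole towards +y.
- plate (a joint): slide of the plate along the channel towards +y, m: 0 when its hole is at the channel's middle; range -0.02 to 0.03; it starts pulled out by 14 to 24 mm
- channel_mid (a point): Middle of the channel, level with the plate's top face; y runs along the channel. Hidden under the plate is a steel lock block that does not move: flat top 10 mm below the plate's top face, 10 mm thick. Its 14.5 mm hole is on the middle line, anywhere from -9 to +9 mm along y from here; it must be felt for.
- fixture: dark steel channel bolted to the bench, 76 mm wide, 250 mm long along its y (310 with the feet), walls 54 mm high; origin at the centre of the underside. The channel is open for 29 mm below the lock block
- reel: bystander: grey and brass fishing reel, about 110 mm long, 80 mm high
- grease: bystander: grey jar with a white cap, 52 mm across, 55 mm high
- driver: bystander: screwdriver lying on the bench, about 200 mm long
- spool: bystander: brass spool, 48 mm across, 24 mm high
Mind the look-alikes: they are no part of the job. What is shaped like the pin but green or yellow is not meant.

How it is judged:
On the way, in this order (a step that is already met when the one before it is completed fails the run):
1. the pin is lifted clear of its stand with its button held in (value of joint button above 0.0035 m and height (world z) of pin above 0.085 m), for 0.1 s.
2. the collar is down on the plate (within 3 mm) over its hole with the button still held in (value of joint button above 0.0035 m and horizontal distance between pin and plate_hole below 0.004 m and z of pin in the frame of plate_hole below 0.003 m), for 0.1 s.
At the end, for the whole second after the job is handed in: The pin stands upright (within 0.12 rad) in the plate's hole, passed through the lock block, its collar within 2.5 mm of the plate's top face and centred within 4 mm, released and at rest with its button sprung out (less than 1 mm in), so that the balls lock it under the block (z of pin in the frame of plate_hole below 0.0025 m and horizontal distance between pin and plate_hole below 0.004 m and angle between pin's own z axis and vertical below 0.12 rad and value of joint button below 0.001 m and linear speed of pin below 0.02 m/s); the robot touches nothing.
It fails at once if the pin is forced against the fixture with more than 40 N (contact force between pin and fixture above 40 N).
It fails at once if the arm or fingers push on the fixture with more than 40 N (contact force between any of the fingers, the arm and fixture above 40 N).
It fails at once if a bystander is moved by more than 20 mm (distance of any of reel, grease, driver, spool from where it was at the start of the episode above 0.02 m).
It also fails if it takes over 58 s, if anything falls off the work surface, if the arm or the gripper's body presses on something with over 40 N, if the wrist force passes 120 N, or if a joint passes its speed limit or range.

## Working session

There is one attempt and no reset: what is moved stays moved. The work goes in short steps, Python scripts to look and compute and a tool call to move; the robot and the scene stay as the last step left them, time stands still between calls to the robot, and variables do not carry over. Pictures are saved under pics/ and viewed, about 8 in all and at most 12, crops included, and the job is handed in when it is done.

Besides the shell and the picture viewer there is one more tool, called as name(argument=value, ...), one argument or row to a line, values as JSON. play_rows: Moves the arm, as the interface text tells. Its arguments: {"type":"object","properties":{"targets":{"type":"array"},"newtons":{"type":"number"}},"required":["targets"]}

```bash
mkdir -p pics; ls
cat > h.py <<'E'
import numpy as np, cv2
from plant import ctrl
from scipy.spatial.transform import Rotation as R
def ray(c,u,v):
    x=(u-c["cx"])/c["fx"]; y=(v-c["cy"])/c["fy"]
    p=cv2.undistortPoints(np.array([[[x,y]]],float),np.eye(3),np.array([c["k1"],0,0,0.]))[0,0]
    T=np.linalg.inv(np.array(c["camera_from_world"]))
    return T[:3,3],T[:3,:3]@np.array([p[0],p[1],1.])
def onz(c,u,v,z):
    o,d=ray(c,u,v); return o+d*(z-o[2])/d[2]
def proj(c,P):
    T=np.array(c["camera_from_world"]); q=T[:3,:3]@np.array(P)+T[:3,3]; x=q[:2]/q[2]
    x=x*(1+c["k1"]*(x@x)); return np.array([x[0]*c["fx"]+c["cx"],x[1]*c["fy"]+c["cy"]])
E
python3 - <<'E'
from h import *
s=ctrl.get_state(); print(s)
for n in("top","side"):
    c=ctrl.calibration(n); print(n,c); cv2.imwrite(f"pics/{n}0.png",ctrl.read_camera(n))
E
```

```text
pics
{'time': 0.0, 'qpos': array([ 1.17901052e+00,  2.87215912e-01,  1.57818440e+00, -8.55278131e-07,
        1.27861272e+00, -1.50023803e-01]), 'dq': array([-6.21322820e-04, -6.49866919e-04,  9.19020401e-04, -7.73642788e-04,
       -6.31930169e-05,  7.99723368e-04]), 'joint_efforts': array([ 5.75580816e-04, -4.05975723e+01, -2.92629665e+01, -9.76253182e-05,
        5.66947521e-03, -7.86776297e-07]), 'eef_pos': array([0.1613581 , 0.65480807, 0.25490961]), 'tcp_rot': array([ 0.08444301,  0.70217508, -0.08609221,  0.70171765]), 'contact_force': array([-0.89829857,  0.25761142, -0.95434976]), 'wrist_torque': array([ 0.00357703, -0.01201692,  0.04001642]), 'opening': 1.0028792316569446}
top {'fx': 422.97311290147246, 'fy': 422.97311290147246, 'cx': 318.7213512681446, 'cy': 203.21546798232075, 'k1': -0.03551186320546335, 'camera_from_world': array([[-0.02063375, -0.9997554 ,  0.00796168,  0.02858755],
       [-0.99710023,  0.01999421, -0.07342592,  0.59091477],
       [ 0.07324878, -0.00945364, -0.99726889,  1.10299576],
       [ 0.        ,  0.        ,  0.        ,  1.        ]])}
side {'fx': 488.7149413346948, 'fy': 488.7149413346948, 'cx': 321.5348527440597, 'cy': 199.89366386616456, 'k1': -0.03323372076436717, 'camera_from_world': array([[ 0.73115889, -0.68173024,  0.02550596, -0.44498748],
       [-0.31415249, -0.36964646, -0.87445395,  0.24634073],
       [ 0.60556989,  0.63135202, -0.48443755,  0.89349749],
       [ 0.        ,  0.        ,  0.        ,  1.        ]])}
```

View pics/top0.png

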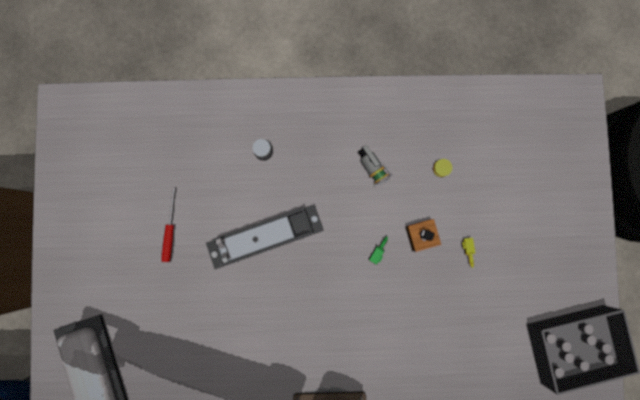

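View pics/side0.png

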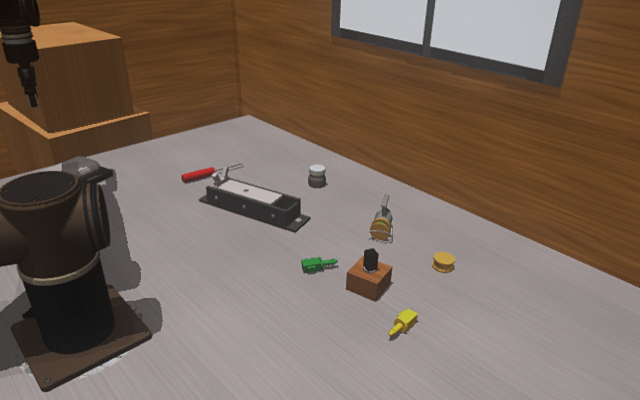

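The top view shows the fixture at about (265,237), with its plate hole at (255,239) and the cradle at the left end near (222,245). The stand is at (424,235) with the black handle at (427,234). The side view agrees and shows bystanders around the stand: a green look-alike at (318,264) and a yellow one at (403,322).

Run:
```python
from h import *
c=ctrl.calibration("top")
for n,u,v,z in [("handle top",427,234,.092),("hole",255,239,.055),("fixL",212,252,0.0),("fixR",318,218,0.),("green",380,250,.01),("yel",469,250,.01),("reel",373,165,.03)]:
    print(n,onz(c,u,v,z).round(4))
im=cv2.imread("pics/top0.png")
cv2.imwrite("pics/z.png",np.hstack([cv2.resize(im[195:285,200:330],(520,360),interpolation=cv2.INTER_CUBIC),cv2.resize(im[205:265,395:450],(270,360),interpolation=cv2.INTER_CUBIC)]))
w=ctrl.calibration("wrist"); s=ctrl.get_state()
Tw=np.linalg.inv(w["camera_from_world"]); r=R.from_quat(s["tcp_rot"])
print("cam in tool",r.inv().apply(Tw[:3,3]-s["eef_pos"]).round(3)); print((r.as_matrix().T@Tw[:3,:3]).round(3)); print(r.as_matrix().round(3),w["fx"],w["cx"],w["cy"])
```

```text
handle top [ 0.504  -0.2508  0.092 ]
hole [0.5002 0.1821 0.055 ]
fixL [0.4672 0.306  0.    ]
fixR [0.5529 0.0191 0.    ]
green [ 0.4637 -0.1446  0.01  ]
yel [ 0.4582 -0.3844  0.01  ]
reel [ 0.6898 -0.1299  0.03  ]
cam in tool [-0.117  0.001 -0.067]
[[ 0.    -0.262  0.965]
 [ 1.     0.    -0.   ]
 [-0.     0.965  0.262]]
[[-0.001  0.239  0.971]
 [-0.002  0.971 -0.239]
 [-1.    -0.002 -0.   ]] 317.1977690973565 326.09428984665766 197.90719051853185
```

View pics/z.png

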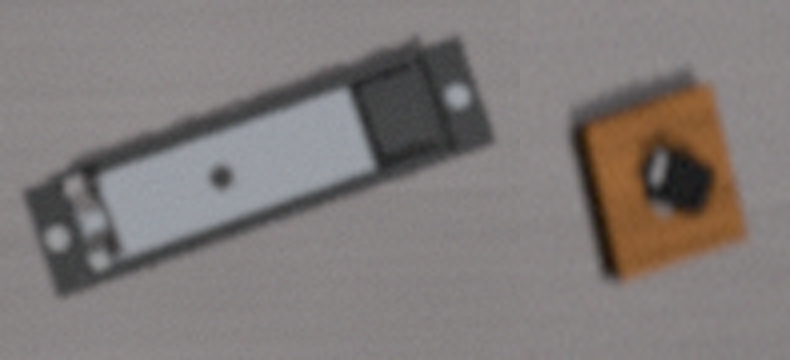

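The left crop shows the fixture with its foot bolts at (57,238) and (457,96), its hole at (221,177) and the cradle on the left, so the fixture is yawed about +19.5°. On the right, the handle sits at (683,180) with its bright button on its left side. Next I go near with the wrist camera.

play_rows(
  targets=[
    {"delta_pos": [0.33, -0.475, 0], "delta_rot": [0, 0, 0], "claw": 85},
    {"delta_pos": [0.33, -0.475, 0], "delta_rot": [0, 0, 0], "claw": 85},
    {"delta_pos": [0.33, -0.475, 0], "delta_rot": [0, 0, 0], "claw": 85},
    {"delta_pos": [0.33, -0.475, 0], "delta_rot": [0, 0, 0], "claw": 85},
    {"delta_pos": [0.33, -0.475, 0], "delta_rot": [0, 0, 0], "claw": 85},
    {"delta_pos": [0.33, -0.475, 0], "delta_rot": [0, 0, 0], "claw": 85},
    {"delta_pos": [0.33, -0.475, 0], "delta_rot": [0, 0, 0], "claw": 85},
    {"delta_pos": [0.33, -0.475, 0], "delta_rot": [0, 0, 0], "claw": 85},
    {"delta_pos": [0.33, -0.475, 0], "delta_rot": [0, 0, 0], "claw": 85},
    {"delta_pos": [0.33, -0.475, 0], "delta_rot": [0, 0, 0], "claw": 85},
    {"delta_pos": [0.33, -0.475, 0], "delta_rot": [0, 0, 0], "claw": 85},
    {"delta_pos": [0.33, -0.475, 0], "delta_rot": [0, 0, 0], "claw": 85},
    {"delta_pos": [0.33, -0.475, 0], "delta_rot": [0, 0, 0], "claw": 85},
    {"delta_pos": [0.33, -0.475, 0], "delta_rot": [0, 0, 0], "claw": 85},
    {"delta_pos": [0.33, -0.475, 0], "delta_rot": [0, 0, 0], "claw": 85},
    {"delta_pos": [0.33, -0.475, 0], "delta_rot": [0, 0, 0], "claw": 85},
    {"delta_pos": [0.33, -0.475, 0], "delta_rot": [0, 0, 0], "claw": 85},
    {"delta_pos": [0.33, -0.475, 0], "delta_rot": [0, 0, 0], "claw": 85},
  ],
)

```text
time: 1.6
eef_pos: [0.4905, 0.1809, 0.2547]
tcp_rot: [0.084, 0.703, -0.085, 0.701]
contact_force: [0.0, 1.0, 0.3]
opening: 0.997
```

```bash
cat > w.py <<'E'
import sys,pickle
from h import *
n=sys.argv[1]; s=ctrl.get_state(); c=ctrl.calibration("wrist"); im=ctrl.read_camera("wrist")
cv2.imwrite(f"pics/{n}.png",im); pickle.dump((s,c),open(f"{n}.pkl","wb"))
print(s["time"],s["eef_pos"].round(4),s["contact_force"].round(2),s["opening"])
E
python3 w.py wf
```

```text
1.6 [0.4905 0.1809 0.2547] [0.05 0.97 0.31] 0.9967478327151664
```

View pics/wf.png

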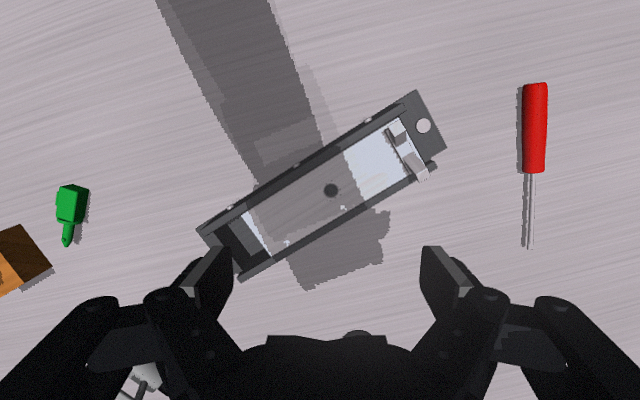

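The wrist view shows the hole at about (331,190), the cradle at (408,150) and the free (right) foot bolt at (424,125). The fixture's long edges are clear. I'll refine these numerically.

```bash
python3 - <<'E'
from h import *
import pickle
s,c=pickle.load(open("wf.pkl","rb")); im=cv2.imread("pics/wf.png"); g=cv2.cvtColor(im,cv2.COLOR_BGR2GRAY)
p=g[178:203,318:345]; print("min",p.min(),np.median(p))
m=(p<(p.min()+np.median(p))/2).astype(np.uint8); n,l,st,ce=cv2.connectedComponentsWithStats(m); print(st[1:],ce[1:]+[318,178])
k=1+np.argmax(st[1:,4]); u,v=ce[k]+[318,178]
H=onz(c,u,v,.055); print("hole",H)
# bolt head at right foot, dark fixture outline
m=((g>40)&(g<90)).astype(np.uint8)
# wall top edges: far long edge from (196,230)-(403,98) ; near (240,282)-(436,165)
for a in [(424,125),(416,90),(446,147)]: print(a,onz(c,*a,.008).round(4))
for a in [(196,230),(403,98),(240,282),(436,165)]: print(a,onz(c,*a,.054).round(4))
E
python3 - <<'E'
import cv2
im=cv2.imread("pics/wf.png")
cv2.imwrite("pics/wfz.png",cv2.resize(im[85:285,190:450],(780,600),interpolation=cv2.INTER_CUBIC))
E
```

```text
min 47 124.0
[[  6   6  14  13 150]] [[330.56       190.06666667]]
hole [0.50220737 0.18298147 0.055     ]
(424, 125) [0.465  0.3009 0.008 ]
(416, 90) [0.4256 0.2987 0.008 ]
(446, 147) [0.4954 0.3217 0.008 ]
(196, 230) [0.511  0.0314 0.054 ]
(403, 98) [0.4301 0.2723 0.054 ]
(240, 282) [0.582  0.0586 0.054 ]
(436, 165) [0.5023 0.2933 0.054 ]
```

View pics/wfz.png

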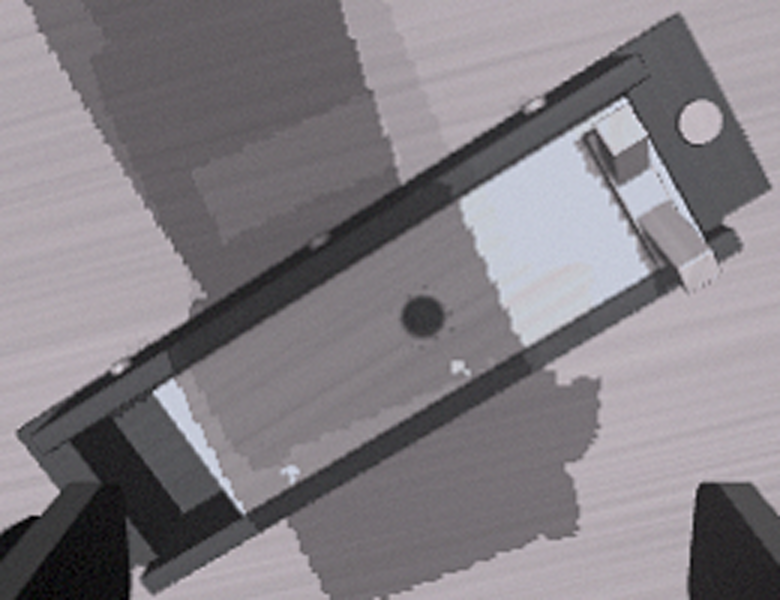

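play_rows(
  targets=[
    {"delta_pos": [0.02, -0.43, 0], "delta_rot": [0, 0, 0], "claw": 85},
    {"delta_pos": [0.02, -0.43, 0], "delta_rot": [0, 0, 0], "claw": 85},
    {"delta_pos": [0.02, -0.43, 0], "delta_rot": [0, 0, 0], "claw": 85},
    {"delta_pos": [0.02, -0.43, 0], "delta_rot": [0, 0, 0], "claw": 85},
    {"delta_pos": [0.02, -0.43, 0], "delta_rot": [0, 0, 0], "claw": 85},
    {"delta_pos": [0.02, -0.43, 0], "delta_rot": [0, 0, 0], "claw": 85},
    {"delta_pos": [0.02, -0.43, 0], "delta_rot": [0, 0, 0], "claw": 85},
    {"delta_pos": [0.02, -0.43, 0], "delta_rot": [0, 0, 0], "claw": 85},
    {"delta_pos": [0.02, -0.43, 0], "delta_rot": [0, 0, 0], "claw": 85},
    {"delta_pos": [0.02, -0.43, 0], "delta_rot": [0, 0, 0], "claw": 85},
    {"delta_pos": [0.02, -0.43, 0], "delta_rot": [0, 0, 0], "claw": 85},
    {"delta_pos": [0.02, -0.43, 0], "delta_rot": [0, 0, 0], "claw": 85},
    {"delta_pos": [0.02, -0.43, 0], "delta_rot": [0, 0, 0], "claw": 85},
  ],
)

```text
time: 2.73
eef_pos: [0.5106, -0.2479, 0.2545]
tcp_rot: [0.084, 0.703, -0.085, 0.701]
contact_force: [-0.7, -0.4, 1.0]
opening: 0.995
```

```bash
python3 w.py wp; python3 -c "
import cv2
im=cv2.imread('pics/wp.png'); cv2.imwrite('pics/wpz.png',cv2.resize(im[100:300,200:460],(780,600),interpolation=cv2.INTER_CUBIC))"
```

```text
2.7333 [ 0.5106 -0.2479  0.2545] [-0.73 -0.44  0.99] 0.9953547376936248
```

View pics/wpz.png

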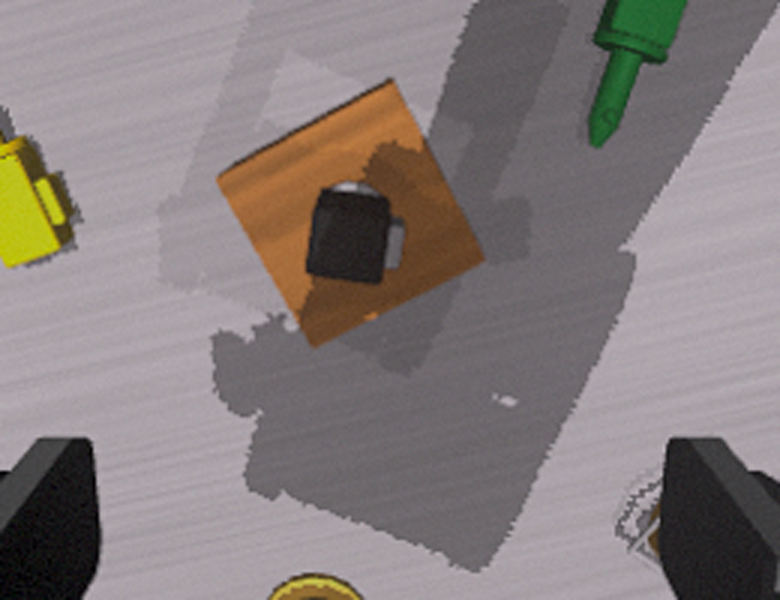

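The handle shows at crop (349,232), that is raw (316,177), with its button on the right at (395,243), turned about 8° clockwise in the image. The green look-alike lies at the top right of the crop and the yellow one at the left. I'll fit the top face's edges.

Run:
```python
from h import *
import pickle
s,c=pickle.load(open("wp.pkl","rb")); im=cv2.imread("pics/wp.png"); g=cv2.cvtColor(im,cv2.COLOR_BGR2GRAY)
x0,y0=295,155; p=im[y0:y0+45,x0:x0+45].max(2); m=(p<48).astype(np.uint8)
n,l,st,ce=cv2.connectedComponentsWithStats(m); k=1+np.argmax(st[1:,4]); m=(l==k).astype(np.uint8); m=cv2.morphologyEx(m,cv2.MORPH_OPEN,np.ones((3,3)))
print(st[k],ce[k]+[x0,y0])
ct=max(cv2.findContours(m,0,cv2.CHAIN_APPROX_NONE)[0],key=len)
W=np.array([onz(c,q[0]+x0,q[1]+y0,.092)[:2] for q in ct[:,0]])
r=cv2.minAreaRect((W*1000).astype(np.float32)); print(r); print(cv2.boxPoints(r).round(1))
# world mask rows: for a given yaw, extents
for th in (-14,-18,-20,-22,-24,-26):
    a=np.radians(th); y=np.array([-np.sin(a),np.cos(a)]); x=np.array([np.cos(a),np.sin(a)])
    print(th,"ext x",(W@x).min().round(4),(W@x).max().round(4),"y",(W@y).min().round(4),(W@y).max().round(4))
```

```text
[  7   8  29  31 674] [316.42878338 178.58605341]
((499.8907165527344, -254.13685607910156), (22.482847213745117, 26.380815505981445), 66.73841857910156)
[[ 483.3 -259.3]
 [ 507.6 -269.7]
 [ 516.4 -249. ]
 [ 492.2 -238.6]]
-14 ext x 0.5333 0.5599 y -0.1383 -0.114
-18 ext x 0.5407 0.5672 y -0.0993 -0.0758
-20 ext x 0.5434 0.5699 y -0.0796 -0.0565
-22 ext x 0.5455 0.5718 y -0.0598 -0.0372
-24 ext x 0.5468 0.5733 y -0.04 -0.0175
-26 ext x 0.5473 0.5741 y -0.0203 0.0024
```

play_rows(
  newtons=45,
  targets=[
    {"delta_pos": [-0.0086, -0.0066, -0.04], "delta_rot": [0, 0, -0.045], "claw": 55},
    {"delta_pos": [-0.0086, -0.0066, -0.08], "delta_rot": [0, 0, -0.045], "claw": 55},
    {"delta_pos": [-0.0086, -0.0066, -0.11], "delta_rot": [0, 0, -0.045], "claw": 55},
    {"delta_pos": [-0.0086, -0.0066, -0.11], "delta_rot": [0, 0, -0.045], "claw": 55},
    {"delta_pos": [-0.0086, -0.0066, -0.125], "delta_rot": [0, 0, -0.045], "claw": 55},
    {"delta_pos": [-0.0086, -0.0066, -0.14], "delta_rot": [0, 0, -0.045], "claw": 55},
    {"delta_pos": [-0.0086, -0.0066, -0.155], "delta_rot": [0, 0, -0.045], "claw": 55},
    {"delta_pos": [-0.0086, -0.0066, -0.165], "delta_rot": [0, 0, -0.045], "claw": 55},
    {"delta_pos": [-0.0086, -0.0066, -0.174], "delta_rot": [0, 0, -0.045], "claw": 55},
    {"delta_pos": [-0.0086, -0.0066, -0.174], "delta_rot": [0, 0, -0.045], "claw": 55},
    {"delta_pos": [-0.0086, -0.0066, -0.174], "delta_rot": [0, 0, -0.045], "claw": 55},
  ],
)

```text
time: 3.7
eef_pos: [0.5025, -0.2534, 0.0811]
tcp_rot: [0.133, 0.695, -0.133, 0.694]
contact_force: [0.1, -0.5, 0.1]
opening: 0.646
```

```bash
python3 w.py wg; python3 -c "
import cv2
im=cv2.imread('pics/wg.png'); cv2.imwrite('pics/wgz.png',cv2.resize(im[150:400,160:500],(680,500)))"
```

```text
3.7 [ 0.5025 -0.2534  0.0811] [ 0.09 -0.53  0.11] 0.6455079839757262
```

View pics/wgz.png

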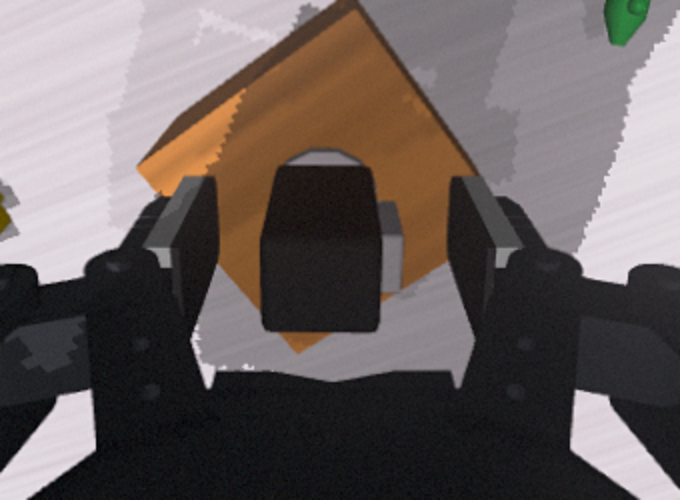

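The handle is square between the pads, with its top face at crop (262–381, 237–330), the button facing the right pad, and clearance on both sides. I'll check the offset across the pads.

Run:
```python
from h import *
import pickle
s,c=pickle.load(open("wg.pkl","rb")); r=R.from_quat(s["tcp_rot"])
for u,v in [(262,237),(381,237),(262,330),(381,330),(321,283)]:
    P=onz(c,160+u/2,150+v/2,.092); print(P.round(4),r.inv().apply(P-s["eef_pos"]).round(4))
print(r.as_matrix().round(4))
```

```text
[ 0.4879 -0.2609  0.092 ] [-0.0109 -0.0124 -0.0107]
[ 0.4961 -0.2404  0.092 ] [-0.0109  0.0097 -0.0108]
[ 0.5064 -0.269   0.092 ] [-0.0109 -0.013   0.0094]
[ 0.5149 -0.2474  0.092 ] [-0.011   0.0102  0.0093]
[ 0.5009 -0.2544  0.092 ] [-0.0109 -0.0015 -0.0011]
[[-1.800e-03  3.698e-01  9.291e-01]
 [-5.000e-04  9.291e-01 -3.698e-01]
 [-1.000e+00 -1.100e-03 -1.500e-03]]
```

play_rows(
  newtons=45,
  targets=[
    {"delta_pos": [0, 0, 0], "delta_rot": [0, 0, 0], "claw": 15},
    {"delta_pos": [0, 0, 0], "delta_rot": [0, 0, 0], "claw": 15},
    {"delta_pos": [0, 0, 0], "delta_rot": [0, 0, 0], "claw": 15},
    {"delta_pos": [0, 0, 0], "delta_rot": [0, 0, 0], "claw": 15},
    {"delta_pos": [0, 0, 0], "delta_rot": [0, 0, 0], "claw": 15},
    {"delta_pos": [0, 0, 0], "delta_rot": [0, 0, 0], "claw": 15},
    {"delta_pos": [0, 0, 0], "delta_rot": [0, 0, 0], "claw": 15},
    {"delta_pos": [0, 0, 0], "delta_rot": [0, 0, 0], "claw": 15},
    {"delta_pos": [0, 0, 0], "delta_rot": [0, 0, 0], "claw": 15},
    {"delta_pos": [0, 0, 0], "delta_rot": [0, 0, 0], "claw": 15},
  ],
)

```text
time: 4.58
eef_pos: [0.5035, -0.255, 0.0832]
tcp_rot: [0.132, 0.694, -0.134, 0.695]
contact_force: [-2.3, -0.7, 6.6]
opening: 0.271
```

play_rows(
  targets=[
    {"delta_pos": [0, 0, 0.01], "delta_rot": [0, 0, 0], "claw": 15},
    {"delta_pos": [0, 0, 0.025], "delta_rot": [0, 0, 0], "claw": 15},
    {"delta_pos": [0, 0, 0.045], "delta_rot": [0, 0, 0], "claw": 15},
    {"delta_pos": [0, 0, 0.065], "delta_rot": [0, 0, 0], "claw": 15},
    {"delta_pos": [0, 0, 0.085], "delta_rot": [0, 0, 0], "claw": 15},
    {"delta_pos": [0, 0, 0.105], "delta_rot": [0, 0, 0], "claw": 15},
    {"delta_pos": [0, 0, 0.11], "delta_rot": [0, 0, 0], "claw": 15},
    {"delta_pos": [0, 0, 0.11], "delta_rot": [0, 0, 0], "claw": 15},
    {"delta_pos": [0, 0, 0.11], "delta_rot": [0, 0, 0], "claw": 15},
  ],
)

```text
time: 5.33
eef_pos: [0.5031, -0.2545, 0.1923]
tcp_rot: [0.132, 0.694, -0.134, 0.695]
contact_force: [-0.1, 0.2, -1.5]
opening: 0.277
```

```bash
python3 w.py wl
python3 - <<'E'
from h import *
s=ctrl.get_state(); c=ctrl.calibration("side"); im=ctrl.read_camera("side")
u,v=proj(c,s["eef_pos"]).astype(int); print(u,v,R.from_quat(s["tcp_rot"]).as_matrix().round(3))
a=im[max(v-70,0):v+80,max(u-80,0):u+80]
b=cv2.imread("pics/wl.png")[200:400,200:450]
cv2.imwrite("pics/lz.png",np.hstack([cv2.resize(a,(400,400)),cv2.resize(b,(400,400))]))
E
```

```text
5.3333 [ 0.5031 -0.2545  0.1923] [-0.06  0.16 -1.49] 0.2769747598051788
373 207 [[-0.001  0.37   0.929]
 [-0.002  0.929 -0.37 ]
 [-1.    -0.002 -0.001]]
```

View pics/lz.png

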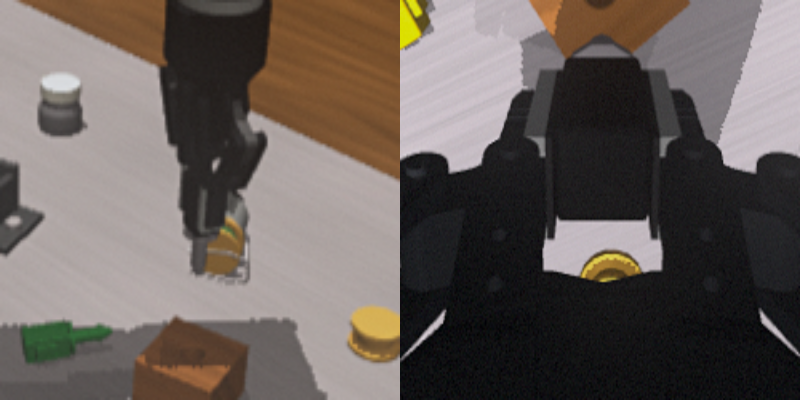

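The right crop shows the handle clamped between both pads with the button side closed flush. The left (side) crop shows the shank hanging under the fingers with the stand empty below. I move over the plate hole and turn to the fixture's yaw.

play_rows(
  targets=[
    {"delta_pos": [0, 0.4375, 0], "delta_rot": [0, 0, 0.2244], "claw": 15},
    {"delta_pos": [0, 0.4375, 0], "delta_rot": [0, 0, 0.2244], "claw": 15},
    {"delta_pos": [0, 0.4375, 0], "delta_rot": [0, 0, 0.2244], "claw": 15},
    {"delta_pos": [0, 0.4375, 0], "delta_rot": [0, 0, 0.2244], "claw": 15},
    {"delta_pos": [0, 0.4375, 0], "delta_rot": [0, 0, 0.2244], "claw": 15},
    {"delta_pos": [0, 0.4375, 0], "delta_rot": [0, 0, 0.2244], "claw": 15},
    {"delta_pos": [0, 0.4375, 0], "delta_rot": [0, 0, 0.2244], "claw": 15},
    {"delta_pos": [0, 0.4375, 0], "delta_rot": [0, 0, 0.2244], "claw": 15},
    {"delta_pos": [0, 0.4375, 0], "delta_rot": [0, 0, 0.2244], "claw": 15},
    {"delta_pos": [0, 0.4375, 0], "delta_rot": [0, 0, 0.2244], "claw": 15},
    {"delta_pos": [0, 0.4375, 0], "delta_rot": [0, 0, 0.2244], "claw": 15},
    {"delta_pos": [0, 0.4375, 0], "delta_rot": [0, 0, 0.2244], "claw": 15},
    {"delta_pos": [0, 0.4375, 0], "delta_rot": [0, 0, 0.2244], "claw": 15},
    {"delta_pos": [0, 0.4375, 0], "delta_rot": [0, 0, 0.2244], "claw": 15},
    {"delta_pos": [0, 0.4375, 0], "delta_rot": [0, 0, 0.2244], "claw": 15},
  ],
)

```text
time: 6.68
eef_pos: [0.5023, 0.1822, 0.1902]
tcp_rot: [-0.115, 0.699, 0.113, 0.697]
contact_force: [-1.2, -0.4, -1.7]
opening: 0.281
```

```bash
python3 w.py wh
python3 - <<'E'
import cv2
im=cv2.imread('pics/wh.png'); cv2.imwrite('pics/whz.png',cv2.resize(im[140:340,200:460],(780,600),interpolation=cv2.INTER_CUBIC))
E
```

```text
6.6833 [0.5023 0.1822 0.1902] [-1.18 -0.41 -1.71] 0.28130709015652594
```

View pics/whz.png

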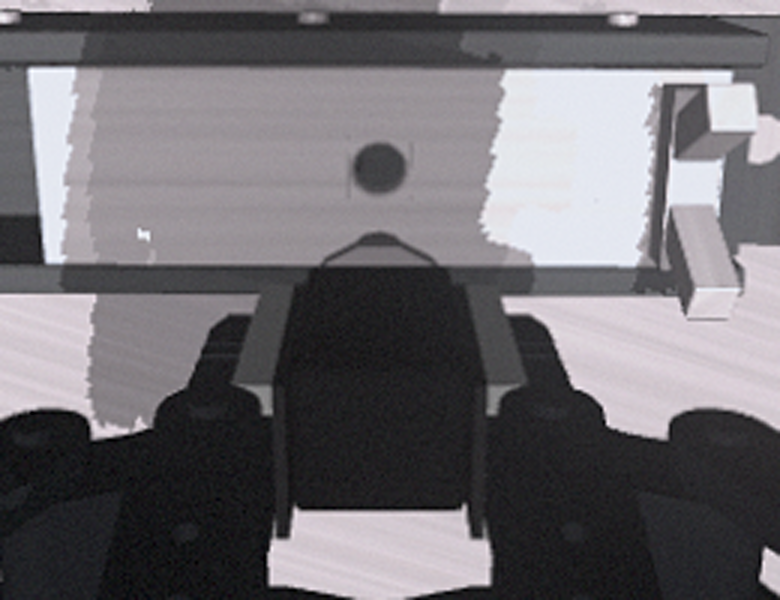

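The fixture is now square in the wrist picture: the hole is at crop (379,167), the shank tip just shows at (378,238) under the collar edge (325–435), and the handle's top face spans (292–475, 373–508).

Run:
```python
from h import *
import pickle
s,c=pickle.load(open("wh.pkl","rb")); r=R.from_quat(s["tcp_rot"]); print(r.as_matrix().round(4))
g=cv2.cvtColor(cv2.imread("pics/wh.png"),cv2.COLOR_BGR2GRAY)
y0,x0=183,312; p=g[y0:y0+26,x0:x0+28]; m=(p<(p.min()+np.median(p))/2).astype(np.uint8)
n,l,st,ce=cv2.connectedComponentsWithStats(m); k=1+np.argmax(st[1:,4]); u,v=ce[k]+[x0,y0]; print(st[k],u,v)
H=onz(c,u,v,.055); t=r.inv().apply(H-s["eef_pos"]); print("hole",H.round(4),"tool",t.round(4))
f=lambda a,b,z:(r.inv().apply(onz(c,200+a/3,140+b/3,z)-s["eef_pos"])*1000).round(1)
zt=s["eef_pos"][2]+.0088
for q in [(292,373),(487,373),(297,508),(470,508)]: print("handle top",q,f(*q,zt))
zc=s["eef_pos"][2]-.0332
for q in [(325,265),(435,265),(378,233)]: print("collar",q,f(*q,zc))
print("tip if tip z",f(378,233,s["eef_pos"][2]-.0732))
for q in [(50,67),(730,70),(60,264),(640,266),(30,67),(48,264)]: print("plate",q,onz(c,200+q[0]/3,140+q[1]/3,.055).round(4))
```

```text
[[-0.0022 -0.3188  0.9478]
 [-0.0027  0.9478  0.3188]
 [-1.     -0.0018 -0.003 ]]
[  6   5  17  16 223] 325.9730941704036 195.59641255605382
hole [0.5022 0.1826 0.055 ] tool [0.1352 0.0007 0.0004]
handle top (292, 373) [ -8.7 -10.  -10.8]
handle top (487, 373) [ -8.8  14.5 -10.8]
handle top (297, 508) [-8.8 -9.9  8.8]
handle top (470, 508) [-8.8 12.9  8.8]
collar (325, 265) [33.2 -8.2 -9.4]
collar (435, 265) [33.2 10.4 -9.4]
collar (378, 233) [ 33.2   0.8 -15.1]
tip if tip z [73.2  0.7 -1.5]
plate (50, 67) [0.504  0.0902 0.055 ]
plate (730, 70) [0.4464 0.2638 0.055 ]
plate (60, 264) [0.5581 0.106  0.055 ]
plate (640, 266) [0.506  0.2623 0.055 ]
plate (30, 67) [0.5057 0.085  0.055 ]
plate (48, 264) [0.5592 0.1028 0.055 ]
```

play_rows(
  targets=[
    {"delta_pos": [0.0015, 0.001, -0.02], "delta_rot": [0, 0, 0], "claw": 15},
    {"delta_pos": [0.0015, 0.001, -0.04], "delta_rot": [0, 0, 0], "claw": 15},
    {"delta_pos": [0.0015, 0.001, -0.052], "delta_rot": [0, 0, 0], "claw": 15},
    {"delta_pos": [0.0015, 0.001, -0.058], "delta_rot": [0, 0, 0], "claw": 15},
    {"delta_pos": [0.0015, 0.001, -0.06], "delta_rot": [0, 0, 0], "claw": 15},
    {"delta_pos": [0.0015, 0.001, -0.062], "delta_rot": [0, 0, 0], "claw": 15},
    {"delta_pos": [0.0015, 0.001, -0.064], "delta_rot": [0, 0, 0], "claw": 15},
    {"delta_pos": [0.0015, 0.001, -0.065], "delta_rot": [0, 0, 0], "claw": 15},
    {"delta_pos": [0.0015, 0.001, -0.065], "delta_rot": [0, 0, 0], "claw": 15},
    {"delta_pos": [0.0015, 0.001, -0.065], "delta_rot": [0, 0, 0], "claw": 15},
  ],
)

```text
time: 7.57
eef_pos: [0.5043, 0.1832, 0.1261]
tcp_rot: [-0.115, 0.698, 0.113, 0.697]
contact_force: [0.5, -0.3, -1.7]
opening: 0.275
```

play_rows(
  targets=[
    {"delta_pos": [0, 0, -0.001], "delta_rot": [0, 0, 0], "claw": 15},
    {"delta_pos": [0, 0, -0.002], "delta_rot": [0, 0, 0], "claw": 15},
    {"delta_pos": [0, 0, -0.003], "delta_rot": [0, 0, 0], "claw": 15},
    {"delta_pos": [0, 0, -0.004], "delta_rot": [0, 0, 0], "claw": 15},
    {"delta_pos": [0, 0, -0.005], "delta_rot": [0, 0, 0], "claw": 15},
    {"delta_pos": [0, 0, -0.005], "delta_rot": [0, 0, 0], "claw": 15},
    {"delta_pos": [0, 0, -0.005], "delta_rot": [0, 0, 0], "claw": 15},
  ],
)

```text
time: 8.15
eef_pos: [0.5042, 0.1832, 0.121]
tcp_rot: [-0.115, 0.698, 0.113, 0.697]
contact_force: [0.0, 0.3, -2.7]
opening: 0.27
```

play_rows(
  targets=[
    {"delta_pos": [0, 0, -0.001], "delta_rot": [0, 0, 0], "claw": 15},
    {"delta_pos": [0, 0, -0.002], "delta_rot": [0, 0, 0], "claw": 15},
    {"delta_pos": [0, 0, -0.003], "delta_rot": [0, 0, 0], "claw": 15},
    {"delta_pos": [0, 0, -0.003], "delta_rot": [0, 0, 0], "claw": 15},
    {"delta_pos": [0, 0, -0.003], "delta_rot": [0, 0, 0], "claw": 15},
  ],
)

```text
time: 8.57
eef_pos: [0.504, 0.183, 0.118]
tcp_rot: [-0.115, 0.699, 0.113, 0.697]
contact_force: [-1.6, -1.7, 1.6]
opening: 0.275
```

play_rows(
  targets=[
    {"delta_pos": [0, 0, -0.0005], "delta_rot": [0, 0, 0], "claw": 15},
    {"delta_pos": [0, 0, -0.001], "delta_rot": [0, 0, 0], "claw": 15},
    {"delta_pos": [0, 0, -0.001], "delta_rot": [0, 0, 0], "claw": 15},
    {"delta_pos": [0, 0, -0.001], "delta_rot": [0, 0, 0], "claw": 15},
  ],
)

```text
time: 8.9
eef_pos: [0.504, 0.183, 0.1179]
tcp_rot: [-0.115, 0.699, 0.113, 0.697]
contact_force: [-4.0, -1.8, 5.7]
opening: 0.275
```

play_rows(
  targets=[
    {"delta_pos": [0.0003, -0.0009, -0.0008], "delta_rot": [0, 0, 0], "claw": 15},
    {"delta_pos": [0.0006, -0.0019, -0.0008], "delta_rot": [0, 0, 0], "claw": 15},
    {"delta_pos": [0.0009, -0.0028, -0.0008], "delta_rot": [0, 0, 0], "claw": 15},
    {"delta_pos": [0.0013, -0.0038, -0.0008], "delta_rot": [0, 0, 0], "claw": 15},
    {"delta_pos": [0.0016, -0.0047, -0.0008], "delta_rot": [0, 0, 0], "claw": 15},
    {"delta_pos": [0.0016, -0.0047, -0.0008], "delta_rot": [0, 0, 0], "claw": 15},
  ],
)

```text
time: 9.4
eef_pos: [0.5049, 0.1805, 0.1178]
tcp_rot: [-0.112, 0.699, 0.115, 0.696]
contact_force: [-4.8, 5.5, 5.7]
opening: 0.272
```

play_rows(
  targets=[
    {"delta_pos": [0.0003, -0.0014, -0.0008], "delta_rot": [0, 0, 0], "claw": 15},
    {"delta_pos": [0.0006, -0.0028, -0.0008], "delta_rot": [0, 0, 0], "claw": 15},
    {"delta_pos": [0.001, -0.0038, -0.0008], "delta_rot": [0, 0, 0], "claw": 15},
    {"delta_pos": [0.0014, -0.0047, -0.0008], "delta_rot": [0, 0, 0], "claw": 15},
    {"delta_pos": [0.0017, -0.0057, -0.0008], "delta_rot": [0, 0, 0], "claw": 15},
    {"delta_pos": [0.0017, -0.0057, -0.0008], "delta_rot": [0, 0, 0], "claw": 15},
  ],
)

```text
time: 9.9
eef_pos: [0.506, 0.1769, 0.1177]
tcp_rot: [-0.11, 0.7, 0.116, 0.696]
contact_force: [-4.0, 5.2, 4.8]
opening: 0.272
```

play_rows(
  targets=[
    {"delta_pos": [0.0003, -0.0014, -0.0009], "delta_rot": [0, 0, 0], "claw": 15},
    {"delta_pos": [0.0006, -0.0028, -0.0009], "delta_rot": [0, 0, 0], "claw": 15},
    {"delta_pos": [0.001, -0.0038, -0.0009], "delta_rot": [0, 0, 0], "claw": 15},
    {"delta_pos": [0.0014, -0.0047, -0.0009], "delta_rot": [0, 0, 0], "claw": 15},
    {"delta_pos": [0.0017, -0.0057, -0.0009], "delta_rot": [0, 0, 0], "claw": 15},
    {"delta_pos": [0.0017, -0.0057, -0.0009], "delta_rot": [0, 0, 0], "claw": 15},
  ],
)

```text
time: 10.4
eef_pos: [0.5073, 0.1714, 0.1165]
tcp_rot: [-0.11, 0.7, 0.116, 0.696]
contact_force: [-2.0, 2.8, 0.7]
opening: 0.272
```

The tip has begun to drop: z is down 1.2 mm and the force fell. I continue with gentle downward steps plus a little more drag.

play_rows(
  targets=[
    {"delta_pos": [0.0003, -0.0009, -0.0007], "delta_rot": [0, 0, 0], "claw": 15},
    {"delta_pos": [0.0006, -0.0019, -0.0014], "delta_rot": [0, 0, 0], "claw": 15},
    {"delta_pos": [0.0008, -0.0024, -0.002], "delta_rot": [0, 0, 0], "claw": 15},
    {"delta_pos": [0.0009, -0.0028, -0.0025], "delta_rot": [0, 0, 0], "claw": 15},
    {"delta_pos": [0.0009, -0.0028, -0.0025], "delta_rot": [0, 0, 0], "claw": 15},
  ],
)

```text
time: 10.82
eef_pos: [0.508, 0.1684, 0.1137]
tcp_rot: [-0.11, 0.7, 0.116, 0.696]
contact_force: [-2.9, 2.4, -0.3]
opening: 0.273
```

play_rows(
  targets=[
    {"delta_pos": [0.0002, -0.0006, -0.0007], "delta_rot": [0, 0, 0], "claw": 15},
    {"delta_pos": [0.0004, -0.0012, -0.0014], "delta_rot": [0, 0, 0], "claw": 15},
    {"delta_pos": [0.0006, -0.0018, -0.002], "delta_rot": [0, 0, 0], "claw": 15},
    {"delta_pos": [0.0006, -0.0018, -0.003], "delta_rot": [0, 0, 0], "claw": 15},
    {"delta_pos": [0.0006, -0.0018, -0.003], "delta_rot": [0, 0, 0], "claw": 15},
  ],
)

```text
time: 11.23
eef_pos: [0.5087, 0.167, 0.1112]
tcp_rot: [-0.109, 0.7, 0.116, 0.696]
contact_force: [-4.3, 2.8, 4.1]
opening: 0.274
```

play_rows(
  targets=[
    {"delta_pos": [-0.0005, -0.0005, -0.0005], "delta_rot": [0, 0, 0], "claw": 15},
    {"delta_pos": [-0.0006, -0.001, -0.001], "delta_rot": [0, 0, 0], "claw": 15},
    {"delta_pos": [-0.0006, -0.0012, -0.0015], "delta_rot": [0, 0, 0], "claw": 15},
    {"delta_pos": [-0.0006, -0.0012, -0.0015], "delta_rot": [0, 0, 0], "claw": 15},
  ],
)

```text
time: 11.57
eef_pos: [0.5086, 0.1668, 0.1111]
tcp_rot: [-0.108, 0.7, 0.117, 0.696]
contact_force: [-5.6, 5.7, 5.9]
opening: 0.274
```

Run:
```python
from h import *
s=ctrl.get_state(); print(R.from_quat(s["tcp_rot"]).as_matrix().round(4), s["wrist_torque"].round(2))
```

```text
[[-0.0071 -0.3139  0.9494]
 [ 0.0115  0.9494  0.314 ]
 [-0.9999  0.0132 -0.0031]] [1.06 0.99 0.02]
```

play_rows(
  targets=[
    {"delta_pos": [-0.0007, -0.0002, 0.0], "delta_rot": [-0.0018, -0.0012, 0], "claw": 15},
    {"delta_pos": [-0.0014, -0.0005, 0.0], "delta_rot": [-0.0037, -0.0023, 0], "claw": 15},
    {"delta_pos": [-0.0014, -0.0005, -0.0005], "delta_rot": [-0.0037, -0.0023, 0], "claw": 15},
    {"delta_pos": [-0.0014, -0.0005, -0.001], "delta_rot": [-0.0037, -0.0023, 0], "claw": 15},
    {"delta_pos": [-0.0014, -0.0005, -0.001], "delta_rot": [-0.0037, -0.0023, 0], "claw": 15},
  ],
)

```text
time: 11.98
eef_pos: [0.508, 0.1672, 0.1111]
tcp_rot: [-0.111, 0.697, 0.113, 0.699]
contact_force: [-3.6, 4.6, 4.1]
opening: 0.273
```

```bash
cat > st.py <<'E'
from h import *
s=ctrl.get_state(); X=np.array([.949,.316,0]); Y=np.array([-.316,.949,0]); p=s["eef_pos"]-[.504,.183,0]; f=s["contact_force"]; t=R.from_quat(s["tcp_rot"]).as_matrix()[:,0]; m=s["wrist_torque"]
print("t",s["time"],"p_f",(1000*np.array([p@X,p@Y,p[2]])).round(2),"F_f",np.array([f@X,f@Y,f[2]]).round(1),"tilt",(t@X).round(4),(t@Y).round(4),"M",(m@X).round(2),(m@Y).round(2),s["opening"]*85.4)
E
python3 st.py
```

```text
t 11.9833 p_f [ -1.23 -16.2  111.1 ] F_f [-2.   5.5  4.1] tilt 0.0028 0.0016 M 1.32 0.31 23.324489615476878
```

play_rows(
  targets=[
    {"delta_pos": [-0.0007, 0.0005, 0.0], "delta_rot": [0, 0, 0], "claw": 15},
    {"delta_pos": [-0.0012, 0.0009, 0.0], "delta_rot": [0, 0, 0], "claw": 15},
    {"delta_pos": [-0.0012, 0.0009, -0.0005], "delta_rot": [0, 0, 0], "claw": 15},
    {"delta_pos": [-0.0012, 0.0009, -0.001], "delta_rot": [0, 0, 0], "claw": 15},
    {"delta_pos": [-0.0012, 0.0009, -0.001], "delta_rot": [0, 0, 0], "claw": 15},
  ],
)

```text
time: 12.4
eef_pos: [0.5073, 0.168, 0.1102]
tcp_rot: [-0.112, 0.697, 0.113, 0.7]
contact_force: [0.5, 0.6, 0.6]
opening: 0.274
```

```bash
python3 st.py
```

```text
t 12.4 p_f [ -1.61 -15.28 110.24] F_f [0.7 0.4 0.6] tilt 0.0041 0.0011 M 0.28 -0.05 23.40572620334184
```

play_rows(
  targets=[
    {"delta_pos": [0, 0, -0.0007], "delta_rot": [0, 0, 0], "claw": 15},
    {"delta_pos": [0, 0, -0.0014], "delta_rot": [0, 0, 0], "claw": 15},
    {"delta_pos": [0, 0, -0.002], "delta_rot": [0, 0, 0], "claw": 15},
    {"delta_pos": [0, 0, -0.002], "delta_rot": [0, 0, 0], "claw": 15},
    {"delta_pos": [0, 0, -0.002], "delta_rot": [0, 0, 0], "claw": 15},
  ],
)

```text
time: 12.82
eef_pos: [0.507, 0.1684, 0.1078]
tcp_rot: [-0.111, 0.697, 0.113, 0.699]
contact_force: [-2.2, 4.2, 0.4]
opening: 0.27
```

```bash
python3 st.py
```

```text
t 12.8167 p_f [ -1.81 -14.82 107.81] F_f [-0.8  4.7  0.4] tilt 0.004 0.0021 M 0.96 0.01 23.057397469798556
```

play_rows(
  targets=[
    {"delta_pos": [-0.0004, 0.0006, -0.0007], "delta_rot": [0, 0, 0], "claw": 15},
    {"delta_pos": [-0.0004, 0.0006, -0.0014], "delta_rot": [0, 0, 0], "claw": 15},
    {"delta_pos": [-0.0004, 0.0006, -0.002], "delta_rot": [0, 0, 0], "claw": 15},
    {"delta_pos": [-0.0004, 0.0006, -0.0027], "delta_rot": [0, 0, 0], "claw": 15},
    {"delta_pos": [-0.0004, 0.0006, -0.0034], "delta_rot": [0, 0, 0], "claw": 15},
    {"delta_pos": [-0.0004, 0.0006, -0.0034], "delta_rot": [0, 0, 0], "claw": 15},
  ],
)

```text
time: 13.32
eef_pos: [0.5065, 0.1687, 0.1041]
tcp_rot: [-0.111, 0.697, 0.113, 0.699]
contact_force: [-0.1, 0.3, -2.4]
opening: 0.276
```

```bash
python3 st.py
```

```text
t 13.3167 p_f [ -2.12 -14.4  104.05] F_f [ 0.   0.3 -2.4] tilt 0.0037 0.0016 M 0.09 -0.04 23.582400292846064
```

play_rows(
  targets=[
    {"delta_pos": [0, 0, -0.001], "delta_rot": [0, 0, 0], "claw": 15},
    {"delta_pos": [0, 0, -0.002], "delta_rot": [0, 0, 0], "claw": 15},
    {"delta_pos": [0, 0, -0.003], "delta_rot": [0, 0, 0], "claw": 15},
    {"delta_pos": [0, 0, -0.004], "delta_rot": [0, 0, 0], "claw": 15},
    {"delta_pos": [0, 0, -0.005], "delta_rot": [0, 0, 0], "claw": 15},
    {"delta_pos": [0, 0, -0.005], "delta_rot": [0, 0, 0], "claw": 15},
  ],
)

```text
time: 13.82
eef_pos: [0.5065, 0.1686, 0.0988]
tcp_rot: [-0.111, 0.697, 0.113, 0.699]
contact_force: [-0.1, 0.0, -2.1]
opening: 0.274
```

```bash
python3 st.py
```

```text
t 13.8167 p_f [ -2.17 -14.42  98.78] F_f [-0.1  0.1 -2.1] tilt 0.0037 0.0015 M 0.18 -0.1 23.412532324118217
```

play_rows(
  targets=[
    {"delta_pos": [0, 0, -0.001], "delta_rot": [0, 0, 0], "claw": 15},
    {"delta_pos": [0, 0, -0.002], "delta_rot": [0, 0, 0], "claw": 15},
    {"delta_pos": [0, 0, -0.003], "delta_rot": [0, 0, 0], "claw": 15},
    {"delta_pos": [0, 0, -0.004], "delta_rot": [0, 0, 0], "claw": 15},
    {"delta_pos": [0, 0, -0.005], "delta_rot": [0, 0, 0], "claw": 15},
    {"delta_pos": [0, 0, -0.005], "delta_rot": [0, 0, 0], "claw": 15},
  ],
)

```text
time: 14.32
eef_pos: [0.5064, 0.1686, 0.0935]
tcp_rot: [-0.111, 0.697, 0.113, 0.699]
contact_force: [0.2, 0.9, -1.6]
opening: 0.274
```

```bash
python3 st.py
```

```text
t 14.3167 p_f [ -2.25 -14.41  93.5 ] F_f [ 0.5  0.8 -1.6] tilt 0.0034 0.0015 M 0.18 -0.01 23.396458764003103
```

play_rows(
  targets=[
    {"delta_pos": [0, 0, -0.0006], "delta_rot": [0, 0, 0], "claw": 15},
    {"delta_pos": [0, 0, -0.0012], "delta_rot": [0, 0, 0], "claw": 15},
    {"delta_pos": [0, 0, -0.0018], "delta_rot": [0, 0, 0], "claw": 15},
    {"delta_pos": [0, 0, -0.0018], "delta_rot": [0, 0, 0], "claw": 15},
    {"delta_pos": [0, 0, -0.0018], "delta_rot": [0, 0, 0], "claw": 15},
  ],
)

```text
time: 14.73
eef_pos: [0.5065, 0.1686, 0.0922]
tcp_rot: [-0.111, 0.697, 0.113, 0.699]
contact_force: [-2.6, 0.4, 3.5]
opening: 0.275
```

```bash
python3 st.py
```

```text
t 14.7333 p_f [ -2.2  -14.43  92.17] F_f [-2.4  1.2  3.5] tilt 0.0033 0.0015 M 0.29 0.35 23.47513965985138
```

play_rows(
  targets=[
    {"delta_pos": [0, 0, -0.0006], "delta_rot": [0, 0, 0], "claw": 15},
    {"delta_pos": [0, 0, -0.001], "delta_rot": [0, 0, 0], "claw": 15},
    {"delta_pos": [0, 0, -0.001], "delta_rot": [0, 0, 0], "claw": 15},
    {"delta_pos": [0, 0, -0.001], "delta_rot": [0, 0, 0], "claw": 15},
  ],
)

```text
time: 15.07
eef_pos: [0.5065, 0.1686, 0.0921]
tcp_rot: [-0.111, 0.697, 0.113, 0.699]
contact_force: [-4.0, 0.5, 7.1]
opening: 0.274
```

```bash
python3 st.py
```

```text
t 15.0667 p_f [ -2.16 -14.44  92.13] F_f [-3.7  1.7  7.1] tilt 0.0026 0.0015 M 0.33 0.72 23.433647630735035
```

The collar is seated: TCP z is 0.0921 against 0.0922 predicted, under about 9 N. I release in place, then retreat upward.

play_rows(
  targets=[
    {"delta_pos": [0, 0, 0], "delta_rot": [0, 0, 0], "claw": 35},
    {"delta_pos": [0, 0, 0], "delta_rot": [0, 0, 0], "claw": 50},
    {"delta_pos": [0, 0, 0], "delta_rot": [0, 0, 0], "claw": 55},
    {"delta_pos": [0, 0, 0], "delta_rot": [0, 0, 0], "claw": 55},
    {"delta_pos": [0, 0, 0], "delta_rot": [0, 0, 0], "claw": 55},
    {"delta_pos": [0, 0, 0], "delta_rot": [0, 0, 0], "claw": 55},
    {"delta_pos": [0, 0, 0.01], "delta_rot": [0, 0, 0], "claw": 55},
    {"delta_pos": [0, 0, 0.03], "delta_rot": [0, 0, 0], "claw": 55},
    {"delta_pos": [0, 0, 0.06], "delta_rot": [0, 0, 0], "claw": 55},
    {"delta_pos": [0, 0, 0.1], "delta_rot": [0, 0, 0], "claw": 55},
    {"delta_pos": [0, 0, 0.1], "delta_rot": [0, 0, 0], "claw": 55},
    {"delta_pos": [0, 0, 0.1], "delta_rot": [0, 0, 0], "claw": 55},
  ],
)

```text
time: 16.07
eef_pos: [0.5087, 0.1689, 0.1965]
tcp_rot: [-0.112, 0.694, 0.113, 0.702]
contact_force: [0.0, -0.1, -0.6]
opening: 0.642
```

```bash
python3 w.py wz
python3 - <<'E'
from h import *
a=cv2.imread('pics/wz.png')[120:320,200:460]; c=ctrl.calibration("side"); im=ctrl.read_camera("side")
u,v=proj(c,[.507,.169,.075]).astype(int); b=im[v-40:v+40,u-52:u+52]
cv2.imwrite('pics/fin.png',np.hstack([cv2.resize(a,(400,308),interpolation=cv2.INTER_CUBIC),cv2.resize(b,(400,308),interpolation=cv2.INTER_CUBIC)]))
E
```

```text
16.0667 [0.5087 0.1689 0.1965] [ 0.02 -0.09 -0.55] 0.6423043868276489
```

View pics/fin.png

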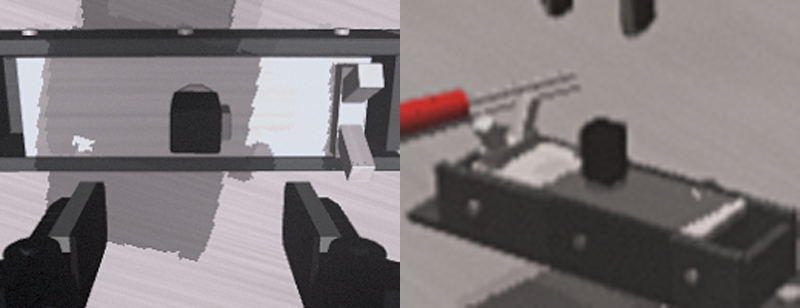

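The wrist crop shows the pin upright in the plate with its collar down and the button proud again at (227,122), about 29 mm over both. The side crop shows the handle standing straight on the plate and the gripper well clear. I hand in.

```bash
python3 -c "
from plant import ctrl
print(ctrl.sign_off())"
```

```text
the job is handed in; nothing more can be done
None
```

The pin is in the fixture with its collar on the plate and its button out, and I handed the job in at about 16 s of the 58 s allowed. The hand-in reports no verdict, so whether it passed is not known yet.

- **What I did:** I gripped the pin with 45 N, which held the button in, and lowered its nose through the plate hole onto the lock block. I then dragged the plate about 14 mm until the nose dropped into the hidden hole. After a small sideways correction I eased the pin down to its collar and let go.
- **Forces:** the wrist readings between moves never went above about 10 N. I did not see the values during a move.
- **Collar:** it landed at the predicted height, with the tool at 0.0921 m against 0.0922 m expected. I did not measure the collar gap or the centring separately after release.
- **Button and pin:** the last pictures show the pin upright. Handle and button together measure roughly 29 mm, so the button is out. The handle alone came out at about 22 mm instead of 24 mm, which I put down to blurred edges.
- **Gripper and bystanders:** the gripper is clear, with force readings near zero. I did not re-measure the bystanders, but no move came near them.
- **One thing that went wrong:** I overshot the hidden hole by about 1 mm, and the pin jammed lightly at about 7 N. I backed it off and straightened the tool, which freed it.

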